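# Park the crimping press's vial nests on their own posts

## Robot

A 6-joint arm with a two-finger parallel gripper is mounted at the origin on the work surface; the furniture and walls round the work are solid. World frame = base frame: x ahead of the robot, y to its left, z up, the work surface at z = 0. Lengths are in m, angles in degrees, forces in N, time in s.
With the tool pointing down it reaches from about 0.3 to 0.875 m from the base axis. Payload 4.2 kg.
Tool frame: the origin (TCP) lies on the centre line of the jaws, within the pads' length; the fingertips stand 19 mm ahead of it and the grasp point (between the pads) is the TCP; z points along the fingers, y is the line along which they close (so a half turn about z gives the same grasp; the last joint's range is limited). The gripper opens to 85 mm and grips with 20 to 120 N. Pads are 22 mm wide; open, the fingers measure 114 mm over their backs; the gripper's body (76 mm by 85 mm) begins 54 mm behind the grasp point. The pads swing forward as they close: fully open they stand 13 mm farther back than shut.
Start: joints at [65.26, 18.312, 89.639, -0, 72.044, -1.146], TCP at [0.23, 0.527, 0.25] pointing down, gripper open.
Joint ranges: [-177.97, 177.97], [-48.28, 115.42], [12.27, 149.76], [-77.06, 257.06], [2.81, 150.46], [-146.56, 146.56]. Speed limits (degrees/s): [147.25, 147.25, 180, 180, 180, 180].

## Interface

Orientations are given as a 3x3 rotation matrix whose columns are the frame's x, y, z axes.
In Python, from plant import get_obs, imaging, hand_in gives the robot as it stands. The module is installed in compiled form; this text tells all that it offers.
- The arm moves only by the tool send_rows, never from a script. Its argument "increments" is a list of rows, each a list of 4 numbers: the shift along the tool's x, y, z in mm, then the turn about the tool's z in degrees. A call has exactly 5 rows; each row shifts and turns the commanded pose from where the row before left it, along the tool's axes as they then stand; what a row does not reach is not made up. A row lasts 1/8 s, in which the tool goes at most 62.5 mm and 10.7 degrees, less where a joint would pass 70% of its speed; a pose out of reach is approached as far as the arm can. A call is refused whole if a number of a shift passes 62.5 or a number of a turn 10.7, either way. A call with a gripper value outside its range is refused whole. "claw" is the finger opening in mm, from 0 to 85.4, set as the call begins (left out, the last holds). The fingers move at their own pace and stop on an object; the grip force is fixed at half the most. Time passes only in rows, so rows that do not move let the fingers close, or fill a call up. It gives the time, the measured TCP pose, the force, the opening and the grip force at its end, in the units of the state.
- get_obs(): the state, without advancing time (a new reading comes with each control period).
- imaging.get_image(name): name is "side" or "top"; returns a dict with "color" (400x640x3 uint8, red, green, blue), "depth" (400x640 float32, m along the optical axis (not along the pixel's ray), 0 where there is no reading), "mtx" (3x3 intrinsics, pixels), "k1" (the pictures are not rectified: a ray, as slopes to the right and down, at radius r is drawn at 1 + k1 r^2 times it, then the intrinsics apply), "pose" (4x4, takes a point from camera to world coordinates). Camera axes: x right, y down, z forward; pixel columns grow to the right and rows downward; lengths in m; the calibration is good to about 2 mm. A picture is of the moment at which its call begins.
- hand_in(): hands the job in; it is judged then, once.
The state is a dict: "clock": time; "qpos": joint angles; "joint_velocities": joint speeds; "joint_efforts": joint torques, N m; "position": TCP position; "tcp_rot": TCP orientation; "contact_force": force on the tool from outside, world axes, zero at the start; "ft_torque": the same for the moment, N m; "finger_gap": opening from 0.0 (shut) to 1.0 (fully open); "grip_force": force on a finger pad.
Only numpy, scipy, OpenCV 4.12 (cv2) and the standard library are available. Lean on these libraries where they do the work, as an engineer would, in place of code of your own. Each camera call takes 0.05 s, during which the arm holds its last target. There are 200 camera calls.

## Task

The four vial nests of the crimping press were left in disorder: three stand in a pile and the red one sits on a wrong post. Take the pile apart and park every nest on the post of its own colour: lower it over the post, do not drop it, until it lies flat on the collar; leave the beaker standing where it is.

Things in the scene. Friction and masses are not known exactly. Their poses are not given: they have to be found in the camera images.
- nest_blue: vial nest: metal ring with a knurled waist and a blue anodised top, outer diameter 64 mm, 24 mm high, with a 38 mm through bore, up to 0.2 kg; bottom of the pile at the start. Origin: centre of its underside, z up along the bore. It is round, so its yaw is of no account. Take it from above across the outside.
- nest_red: vial nest: metal ring with a knurled waist and a red anodised top, outer diameter 57 mm, 24 mm high, with a 31 mm through bore, up to 0.2 kg; at the start parked on a wrong post (the green or the yellow one), lying loosely round it. Origin: centre of its underside, z up along the bore. It is round, so its yaw is of no account. Take it from above across the outside.
- nest_green: vial nest: metal ring with a knurled waist and a green anodised top, outer diameter 50 mm, 24 mm high, with a 24 mm through bore, up to 0.2 kg; middle of the pile, standing on the blue nest, at the start. Origin: centre of its underside, z up along the bore. It is round, so its yaw is of no account. Take it from above across the outside.
- nest_yellow: vial nest: metal ring with a knurled waist and a yellow anodised top, outer diameter 40 mm, 24 mm high, with a 17 mm through bore, up to 0.2 kg; top of the pile, standing on the green nest, at the start. Origin: centre of its underside, z up along the bore. It is round, so its yaw is of no account. Take it from above across the outside.
- post_blue: fixed parking post, blue ring on its metal collar and blue nose, one of four in a 100 mm square on a dark plate (205 mm square, top 14 mm high). Origin: on its axis, underside of the collar, z up. Collar 70 mm across, 5 mm thick; above it a 31 mm steel post 18 mm long, then a nose tapering to under half over 14 mm (tip 37 mm up). The blue nest fits over it with 3.5 mm play all round; parked, its underside is 5 mm above this origin.
- post_red: fixed parking post, red ring on its metal collar and red nose, one of four in a 100 mm square on a dark plate (205 mm square, top 14 mm high). Origin: on its axis, underside of the collar, z up. Collar 70 mm across, 5 mm thick; above it a 24 mm steel post 18 mm long, then a nose tapering to under half over 14 mm (tip 37 mm up). The red nest fits over it with 3.5 mm play all round; parked, its underside is 5 mm above this origin.
- post_green: fixed parking post, green ring on its metal collar and green nose, one of four in a 100 mm square on a dark plate (205 mm square, top 14 mm high). Origin: on its axis, underside of the collar, z up. Collar 70 mm across, 5 mm thick; above it a 17 mm steel post 18 mm long, then a nose tapering to under half over 14 mm (tip 37 mm up). The green nest fits over it with 3.5 mm play all round; parked, its underside is 5 mm above this origin.
- post_yellow: fixed parking post, yellow ring on its metal collar and yellow nose, one of four in a 100 mm square on a dark plate (205 mm square, top 14 mm high). Origin: on its axis, underside of the collar, z up. Collar 70 mm across, 5 mm thick; above it a 10 mm steel post 18 mm long, then a nose tapering to under half over 14 mm (tip 37 mm up). The yellow nest fits over it with 3.5 mm play all round; parked, its underside is 5 mm above this origin.
- beaker: small glass beaker, 47 mm across the rim, 55 mm high, loose, stands on the table left of the pile. Origin: centre of its underside, z up. Leave it standing where it is.
Mind the look-alikes: they are no part of the job. Leave any purple or white look-alike of the nest_yellow alone.

How it is judged (in metres and radians):
At the end, for the whole second after the job is handed in: Each of the four nests is round the post of its own colour (axes within 8 mm), its underside on the collar (within 4 mm), upright within 0.1 rad, at rest and released (horizontal distance between nest_blue and post_blue below 0.008 m and z of nest_blue in the frame of post_blue between 0.001 and 0.009 m and angle between each of nest_blue, nest_red, nest_green, nest_yellow's own z axis and vertical below 0.1 rad and linear speed of each of nest_blue, nest_red, nest_green, nest_yellow below 0.02 m/s and contact force between each of nest_blue, nest_red, nest_green, nest_yellow and the fingers below 0.05 N and horizontal distance between nest_red and post_red below 0.008 m and z of nest_red in the frame of post_red between 0.001 and 0.009 m and horizontal distance between nest_green and post_green below 0.008 m and z of nest_green in the frame of post_green between 0.001 and 0.009 m and horizontal distance between nest_yellow and post_yellow below 0.008 m and z of nest_yellow in the frame of post_yellow between 0.001 and 0.009 m); the robot touches nothing.
It fails at once if the beaker was pushed more than 25 mm or tipped more than 0.35 rad (distance of beaker from where it was at the start of the episode above 0.025 m or angle between beaker's own z axis and vertical above 0.35 rad).
It fails at once if a nest was dropped onto its post from above instead of being lowered over it (it fell at more than 0.8 m/s) ((horizontal distance between nest_blue and post_blue below 0.015 m and z of nest_blue in the frame of post_blue below 0.04 m and linear speed of nest_blue above 0.8 m/s) or (horizontal distance between nest_red and post_red below 0.015 m and z of nest_red in the frame of post_red below 0.04 m and linear speed of nest_red above 0.8 m/s) or (horizontal distance between nest_green and post_green below 0.015 m and z of nest_green in the frame of post_green below 0.04 m and linear speed of nest_green above 0.8 m/s) or (horizontal distance between nest_yellow and post_yellow below 0.015 m and z of nest_yellow in the frame of post_yellow below 0.04 m and linear speed of nest_yellow above 0.8 m/s)).
It also fails if it takes over 109 s, if anything falls off the work surface, if the arm or the gripper's body presses on something with over 40 N, if the wrist force passes 120 N, or if a joint passes its speed limit or range.

## Working session

There is one attempt and no reset: what is moved stays moved. The work goes in short steps, Python scripts to look and compute and a tool call to move; the robot and the scene stay as the last step left them, time stands still between calls to the robot, and variables do not carry over. Pictures are saved under pics/ and viewed, at most 14 in all, crops included, and the job is handed in when it is done.

Besides the shell and the picture viewer there is one more tool, called by a JSON object that holds its "method" and its "body". send_rows: Moves the arm, as the interface text tells. Its arguments: {"type":"object","properties":{"increments":{"type":"array","items":{"type":"array","items":{"type":"number"}}},"claw":{"type":"number"}},"required":["increments"]}

```bash
mkdir -p pics; cat > h.py <<'E'
import numpy as np, cv2
from plant import get_obs, imaging, hand_in
def grab(n,save=None):
    d=imaging.get_image(n)
    if save: cv2.imwrite('pics/'+save,cv2.cvtColor(d['color'],cv2.COLOR_RGB2BGR))
    return d
def ray(d,u,v):
    K=d['mtx']; x=(u-K[0,2])/K[0,0]; y=(v-K[1,2])/K[1,1]
    a,b=x,y
    for _ in range(20):
        f=1+d['k1']*(a*a+b*b); a,b=x/f,y/f
    P=d['pose']; return P[:3,3],P[:3,:3]@np.array([a,b,1.])
def onz(d,u,v,z):
    o,r=ray(d,u,v); return o+r*(z-o[2])/r[2]
def pt(d,u,v):
    o,r=ray(d,u,v); return o+r*d['depth'][int(v),int(u)]
E
python3 - <<'E'
from h import *
for n in('top','side'):
    d=grab(n,n+'0.png'); print(n,d['pose'].round(3).tolist(),d['mtx'].round(1).tolist(),d['k1'])
o=get_obs();print(o['tcp_rot'],o['position'],o['clock'],o['contact_force'])
E
```

```text
top [[-0.027, -0.995, 0.098, 0.388], [-1.0, 0.026, -0.007, 0.027], [0.004, -0.098, -0.995, 1.092], [0.0, 0.0, 0.0, 1.0]] [[420.3, 0.0, 328.2], [0.0, 420.3, 199.4], [0.0, 0.0, 1.0]] -0.1140277034462345
side [[0.937, -0.171, 0.306, 0.232], [-0.35, -0.502, 0.791, -0.617], [0.018, -0.848, -0.53, 0.517], [0.0, 0.0, 0.0, 1.0]] [[381.4, 0.0, 322.2], [0.0, 381.4, 201.1], [0.0, 0.0, 1.0]] -0.033047728635341014
[[-9.16393383e-01  4.00278313e-01 -6.63309087e-04]
 [ 4.00278861e-01  9.16392283e-01 -1.42026220e-03]
 [ 3.93511696e-05 -1.56702749e-03 -9.99998771e-01]] [0.22997775 0.52657696 0.24956526] 0.1 [ 0.06872024 -0.22558557 -0.13440355]
```

View pics/top0.png

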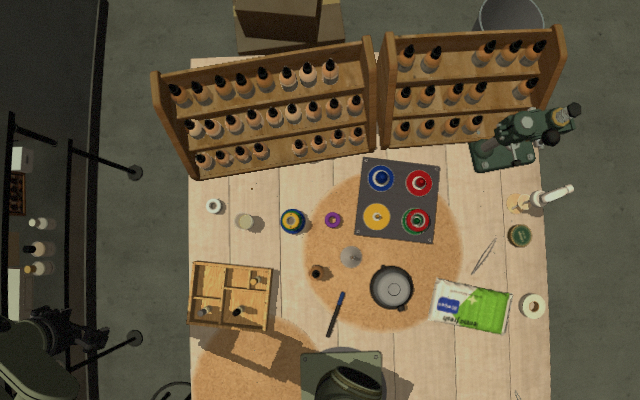

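View pics/side0.png

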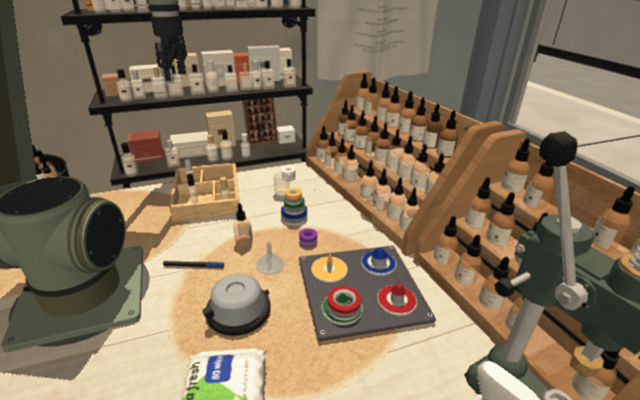

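The top view shows the pile at (292,221) and the beaker at (245,222). The posts are blue (381,178), red (420,182), yellow (376,217) and green (415,221), with the red nest on green. The purple look-alike is at (333,220).

```bash
cat >> h.py <<'E'
HUE={'blue':[(105,125)],'red':[(0,6),(172,180)],'green':[(50,88)],'yellow':[(18,32)]}
def blob(d,col,roi,smin=110,vmin=50):
    u0,u1,v0,v1=roi
    h=cv2.cvtColor(d['color'],cv2.COLOR_RGB2HSV)
    m=np.zeros(h.shape[:2],np.uint8)
    for a,b in HUE[col]: m|=cv2.inRange(h,(a,smin,vmin),(b,255,255))
    z=np.zeros_like(m); z[v0:v1,u0:u1]=m[v0:v1,u0:u1]
    cs=cv2.findContours(z,cv2.RETR_EXTERNAL,cv2.CHAIN_APPROX_NONE)[0]
    if not cs: return None
    c=max(cs,key=cv2.contourArea); hull=cv2.convexHull(c)
    e=cv2.fitEllipse(hull) if len(hull)>=5 else None
    return e
E
python3 - <<'E'
from h import *
d=grab('top')
for c,roi,z in [('blue',(365,398,162,194),.019),('red',(404,437,166,200),.019),('yellow',(358,394,200,234),.019),('red',(398,434,204,240),.043),('green',(398,434,204,240),.019),('yellow',(278,308,206,238),.072),('blue',(278,308,206,238),.024)]:
    e=blob(d,c,roi); print(c,np.round(e,1) if e is None else [np.round(x,1) for x in e], onz(d,*e[0],z).round(4), d['depth'][int(e[0][1]),int(e[0][0])])
im=cv2.resize(d['color'][155:250,200:445],None,fx=3.2,fy=3.2,interpolation=cv2.INTER_CUBIC)
cv2.imwrite('pics/crop0.png',im[:,:,::-1])
# beaker, height map near pile
for u,v in[(245,222),(333,220),(292,221)]: print(u,v,pt(d,u,v).round(3),onz(d,u,v,.05).round(3))
E
```

```text
blue [array([380.7, 178. ]), array([24.7, 25.2]), np.float64(139.2)] [ 0.5454 -0.1176  0.019 ] 1.0563258
red [array([418.6, 182.6]), array([25.6, 26.2]), np.float64(131.9)] [ 0.531  -0.2159  0.019 ] 1.0543926
yellow [array([376.3, 216.3]), array([26.6, 27. ]), np.float64(104.5)] [ 0.4467 -0.1027  0.019 ] 1.0522269
red [array([417.4, 219.8]), array([22.4, 22.8]), np.float64(99.7)] [ 0.4337 -0.203   0.043 ] 1.0424114
green [array([413. , 221.6]), array([19.9, 24.5]), np.float64(161.0)] [ 0.4304 -0.1966  0.019 ] 1.0649025
yellow [array([290.5, 220.3]), array([16.2, 17.2]), np.float64(98.3)] [0.4395 0.1126 0.072 ] 1.0964023
blue [array([292.3, 220.8]), array([23.5, 24.2]), np.float64(154.0)] [0.4406 0.1121 0.024 ] 1.0944395
245 222 [0.441 0.235 0.015] [0.439 0.228 0.05 ]
333 220 [ 0.441  0.008 -0.002] [0.439 0.009 0.05 ]
292 221 [ 0.441  0.115 -0.001] [0.439 0.111 0.05 ]
```

View pics/crop0.png

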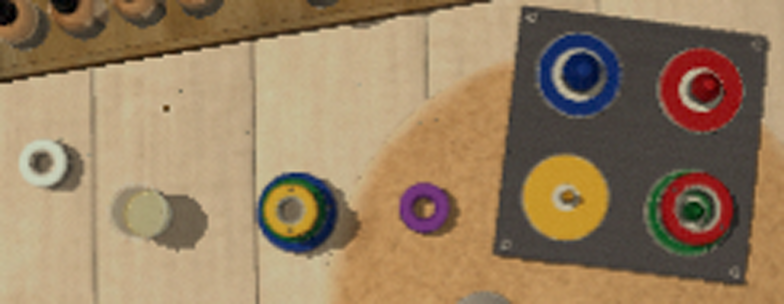

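{"method": "send_rows", "body": {"increments": [[0,0,0,-4.72],[0,0,0,-4.72],[0,0,0,-4.72],[0,0,0,-4.72],[0,0,0,-4.72]], "claw": 60}}

```text
clock: 0.78
position: [0.2301, 0.5268, 0.25]
tcp_rot: [[-1.0, -0.003, -0.0], [-0.003, 1.0, -0.001], [0.0, -0.001, -1.0]]
contact_force: [0.0, -1.3, 0.1]
finger_gap: 0.704
grip_force: 0.0
```

{"method": "send_rows", "body": {"increments": [[-21,-41.4,6],[-21,-41.4,6],[-21,-41.4,6],[-21,-41.4,6],[-21,-41.4,6]]}}

```text
invalid input at $.increments[0]: expected 4 numbers
```

{"method": "send_rows", "body": {"increments": [[-21,-41.4,6,0],[-21,-41.4,6,0],[-21,-41.4,6,0],[-21,-41.4,6,0],[-20,-41.4,6,0]]}}

```text
clock: 1.4
position: [0.3346, 0.3185, 0.22]
tcp_rot: [[-1.0, -0.0, 0.0], [-0.0, 1.0, -0.0], [-0.0, -0.0, -1.0]]
contact_force: [1.0, -1.3, -0.5]
finger_gap: 0.702
grip_force: 0.0
```

{"method": "send_rows", "body": {"increments": [[-21,-41.2,12,0],[-21,-41.2,12,0],[-21,-41.2,12,0],[-21,-41.2,12,0],[-21,-41.2,12,0]]}}

```text
clock: 2.02
position: [0.4397, 0.1125, 0.1599]
tcp_rot: [[-1.0, -0.0, 0.0], [-0.0, 1.0, 0.0], [-0.0, 0.0, -1.0]]
contact_force: [1.7, -0.1, 0.4]
finger_gap: 0.703
grip_force: 0.0
```

{"method": "send_rows", "body": {"increments": [[0,0,10,0],[0,0,10,0],[0,0,10,0],[0,0,5,0],[0,0,0,0]]}}

```text
clock: 2.65
position: [0.4389, 0.1145, 0.125]
tcp_rot: [[-1.0, -0.001, -0.001], [-0.001, 1.0, -0.0], [0.001, -0.0, -1.0]]
contact_force: [0.1, 0.2, 0.1]
finger_gap: 0.705
grip_force: 0.0
```

```bash
python3 - <<'E'
from h import *
o=get_obs();print(o['position'],o['contact_force'],o['qpos'])
d=grab('side'); cv2.imwrite('pics/s1.png',cv2.resize(d['color'][120:270,200:440],None,fx=3.2,fy=3.2,interpolation=cv2.INTER_CUBIC)[:,:,::-1])
E
```

```text
[0.43885465 0.11451955 0.12503615] [0.1260738  0.24796069 0.14652763] [ 1.31676131e+01  1.47926311e+01  1.15359218e+02  9.32891870e-03
  4.98816640e+01 -7.69122027e+01]
```

View pics/s1.png

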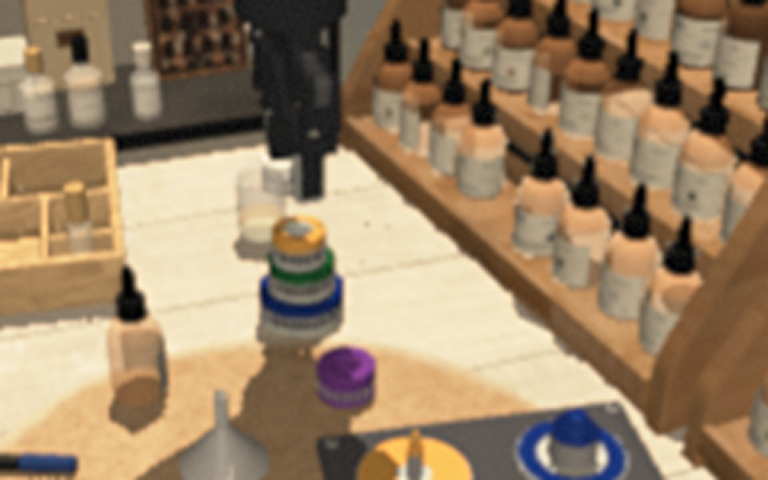

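The side view shows the gripper centred above the pile and clear of the beaker. Descending on the yellow nest.

{"method": "send_rows", "body": {"increments": [[0,-1.5,11,0],[0,0,11,0],[0,0,11,0],[0,0,11,0],[0,0,11,0]]}}

```text
clock: 3.32
position: [0.4391, 0.1124, 0.0694]
tcp_rot: [[-1.0, -0.0, -0.0], [-0.0, 1.0, -0.0], [0.0, -0.0, -1.0]]
contact_force: [-0.3, 0.0, -1.1]
finger_gap: 0.706
grip_force: 0.0
```

{"method": "send_rows", "body": {"increments": [[0,0,0,0],[0,0,0,0],[0,0,0,0],[0,0,0,0],[0,0,0,0]], "claw": 30}}

```text
clock: 3.95
position: [0.4393, 0.1125, 0.0704]
tcp_rot: [[-1.0, -0.0, 0.0], [-0.0, 1.0, 0.0], [-0.0, 0.0, -1.0]]
contact_force: [0.2, 0.2, -0.7]
finger_gap: 0.439
grip_force: 60.1
```

{"method": "send_rows", "body": {"increments": [[0,0,-5,0],[0,0,-10,0],[0,0,-20,0],[0,0,-20,0],[0,0,-20,0]]}}

```text
clock: 4.58
position: [0.4393, 0.1125, 0.1467]
tcp_rot: [[-1.0, -0.0, 0.001], [-0.0, 1.0, 0.0], [-0.001, 0.0, -1.0]]
contact_force: [1.2, -0.8, -0.8]
finger_gap: 0.436
grip_force: 60.1
```

```bash
python3 - <<'E'
from h import *
d=grab('side'); cv2.imwrite('pics/s2.png',cv2.resize(d['color'][120:270,200:440],None,fx=3.2,fy=3.2,interpolation=cv2.INTER_CUBIC)[:,:,::-1])
E
```

```text
(no output)
```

View pics/s2.png

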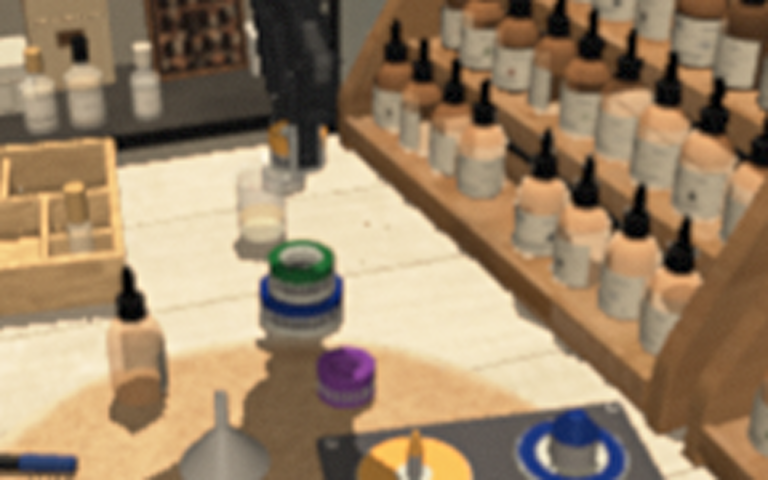

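Yellow is held and green-on-blue is undisturbed. Moving it over the yellow post.

{"method": "send_rows", "body": {"increments": [[-1.5,-43,0,0],[-1.5,-43,0,0],[-1.5,-43,0,0],[-1.5,-43,0,0],[-1.5,-43,0,0]]}}

```text
clock: 5.25
position: [0.4467, -0.1039, 0.1456]
tcp_rot: [[-1.0, -0.0, 0.001], [-0.0, 1.0, -0.0], [-0.001, -0.0, -1.0]]
contact_force: [0.6, -0.3, -0.3]
finger_gap: 0.442
grip_force: 60.3
```

{"method": "send_rows", "body": {"increments": [[0,0,16,0],[0,0,16,0],[0,0,16,0],[0,0,12,0],[0,0,0,0]]}}

```text
clock: 5.88
position: [0.4462, -0.1024, 0.0847]
tcp_rot: [[-1.0, -0.0, -0.002], [-0.0, 1.0, 0.001], [0.002, 0.001, -1.0]]
contact_force: [0.1, 0.1, -0.2]
finger_gap: 0.442
grip_force: 60.4
```

```bash
python3 - <<'E'
from h import *
o=get_obs();print(o['position'],o['contact_force'])
d=grab('side'); cv2.imwrite('pics/s3.png',cv2.resize(d['color'][190:340,260:460],None,fx=3.5,fy=3.5,interpolation=cv2.INTER_CUBIC)[:,:,::-1])
E
```

```text
[ 0.44622367 -0.10236024  0.08467864] [ 0.12923178  0.1499352  -0.24303016]
```

View pics/s3.png

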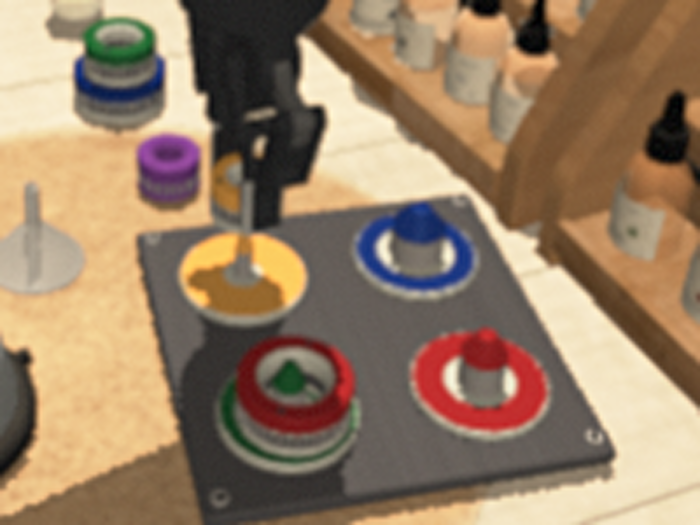

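The nest (its right side hidden by the finger) sits over the yellow post. Lowering it.

{"method": "send_rows", "body": {"increments": [[0,0,8,0],[0,0,8,0],[0,0,8,0],[0,0,8,0],[0,0,5,0]]}}

```text
clock: 6.55
position: [0.4465, -0.1025, 0.0476]
tcp_rot: [[-1.0, -0.0, -0.001], [-0.0, 1.0, 0.0], [0.001, 0.0, -1.0]]
contact_force: [-1.2, 0.4, -0.2]
finger_gap: 0.444
grip_force: 60.4
```

{"method": "send_rows", "body": {"increments": [[0,0,2,0],[0,0,1,0],[0,0,1,0],[0,0,1,0],[0,0,0,0]]}}

```text
clock: 7.18
position: [0.4467, -0.1025, 0.0433]
tcp_rot: [[-1.0, -0.0, 0.0], [-0.0, 1.0, 0.0], [-0.0, 0.0, -1.0]]
contact_force: [-0.0, 0.4, 0.3]
finger_gap: 0.44
grip_force: 60.4
```

{"method": "send_rows", "body": {"increments": [[0,0,1,0],[0,0,0.5,0],[0,0,0.5,0],[0,0,0,0],[0,0,0,0]]}}

```text
clock: 7.8
position: [0.4467, -0.1025, 0.0413]
tcp_rot: [[-1.0, -0.0, 0.0], [-0.0, 1.0, 0.0], [-0.0, 0.0, -1.0]]
contact_force: [0.1, -0.0, -0.5]
finger_gap: 0.44
grip_force: 60.4
```

{"method": "send_rows", "body": {"increments": [[0,0,0,0],[0,0,0,0],[0,0,0,0],[0,0,-5,0],[0,0,-10,0]], "claw": 56}}

```text
clock: 8.43
position: [0.4465, -0.1025, 0.0566]
tcp_rot: [[-1.0, -0.0, -0.001], [-0.0, 1.0, 0.0], [0.001, 0.0, -1.0]]
contact_force: [0.4, 0.8, 0.2]
finger_gap: 0.657
grip_force: 0.0
```

{"method": "send_rows", "body": {"increments": [[0,0,-30,0],[0,0,-30,0],[4,-34,0,0],[4,-34,0,0],[5,-32.5,0,0]], "claw": 76}}

```text
clock: 9.05
position: [0.4338, -0.2041, 0.1173]
tcp_rot: [[-1.0, -0.0, 0.001], [-0.0, 1.0, -0.001], [-0.001, -0.001, -1.0]]
contact_force: [1.6, -0.9, -0.6]
finger_gap: 0.888
grip_force: 0.0
```

{"method": "send_rows", "body": {"increments": [[0,0,20,0],[0,0,20,0],[0,0,10,0],[0,0,0,0],[0,0,0,0]]}}

```text
clock: 9.68
position: [0.4343, -0.2032, 0.067]
tcp_rot: [[-1.0, -0.0, 0.001], [-0.0, 1.0, -0.001], [-0.001, -0.001, -1.0]]
contact_force: [0.6, -0.3, -0.1]
finger_gap: 0.889
grip_force: 0.0
```

```bash
python3 - <<'E'
from h import *
o=get_obs();print(o['position'],o['contact_force'])
d=grab('side'); cv2.imwrite('pics/s4.png',cv2.resize(d['color'][190:340,260:460],None,fx=3.5,fy=3.5,interpolation=cv2.INTER_CUBIC)[:,:,::-1])
E
```

```text
[ 0.43429054 -0.20317079  0.06702134] [ 0.6381778  -0.31694535 -0.08208386]
```

View pics/s4.png

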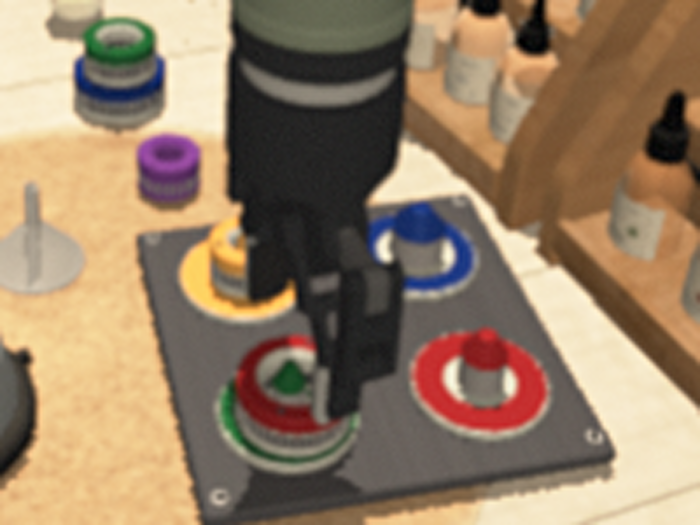

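Yellow is parked on its post. The gripper straddles the red nest, so I'll check numerically where the near fingertip is.

```bash
python3 - <<'E'
from h import *
d=grab('side')
def proj(p):
    P=np.linalg.inv(d['pose']); c=P[:3,:3]@p+P[:3,3]; a,b=c[:2]/c[2]; f=1+d['k1']*(a*a+b*b); K=d['mtx']; return K[0,0]*a*f+K[0,2],K[1,1]*b*f+K[1,2]
for p in [(.434,-.203,.043),(.434,-.241,.057),(.434,-.241,.05),(.4323,-.201,.051),(.531,-.2159,.051)]:
    u,v=proj(np.array(p)); print(p,((u-260)*3.5,(v-190)*3.5))
E
```

```text
(0.434, -0.203, 0.043) (np.float64(293.491914305864), np.float64(371.2135747532071))
(0.434, -0.241, 0.057) (np.float64(328.08186348834136), np.float64(407.57062230306667))
(0.434, -0.241, 0.05) (np.float64(327.1115853899249), np.float64(418.2949813432984))
(0.4323, -0.201, 0.051) (np.float64(289.39293798181365), np.float64(357.2468583894936))
(0.531, -0.2159, 0.051) (np.float64(485.7177167463724), np.float64(328.95716700314375))
```

{"method": "send_rows", "body": {"increments": [[0,0,8,0],[0,0,8,0],[0,0,8,0],[0,0,3,0],[0,0,0,0]]}}

```text
clock: 10.4
position: [0.4336, -0.203, 0.0389]
tcp_rot: [[-1.0, -0.0, -0.001], [-0.0, 1.0, 0.0], [0.001, 0.0, -1.0]]
contact_force: [0.3, -0.0, -0.4]
finger_gap: 0.888
grip_force: 0.0
```

{"method": "send_rows", "body": {"increments": [[0,0,0,0],[0,0,0,0],[0,0,0,0],[0,0,0,0],[0,0,0,0]], "claw": 45}}

```text
clock: 11.02
position: [0.434, -0.2032, 0.0402]
tcp_rot: [[-1.0, -0.0, 0.001], [-0.0, 1.0, -0.001], [-0.001, -0.001, -1.0]]
contact_force: [-1.2, 0.5, 5.6]
finger_gap: 0.65
grip_force: 62.4
```

{"method": "send_rows", "body": {"increments": [[0,0,-3,0],[0,0,-8,0],[0,0,-14,0],[0,0,-15,0],[0,0,-15,0]]}}

```text
clock: 11.65
position: [0.4339, -0.2031, 0.0956]
tcp_rot: [[-1.0, -0.0, 0.001], [-0.0, 1.0, -0.0], [-0.001, -0.0, -1.0]]
contact_force: [-0.9, -0.0, -2.1]
finger_gap: 0.649
grip_force: 63.6
```

{"method": "send_rows", "body": {"increments": [[-25,-3.3,-5,0],[-25,-3.2,0,0],[-25,-3.2,0,0],[-22,-3,0,0],[0,0,0,0]]}}

```text
clock: 12.28
position: [0.5322, -0.216, 0.1]
tcp_rot: [[-1.0, -0.001, 0.002], [-0.001, 1.0, -0.001], [-0.002, -0.001, -1.0]]
contact_force: [-0.8, 0.2, -2.0]
finger_gap: 0.652
grip_force: 63.6
```

{"method": "send_rows", "body": {"increments": [[0,0,8,0],[0,0,8,0],[0,0,0,0],[0,0,0,0],[0,0,0,0]]}}

```text
clock: 12.9
position: [0.5308, -0.2158, 0.0835]
tcp_rot: [[-1.0, -0.0, 0.0], [-0.0, 1.0, -0.0], [-0.0, -0.0, -1.0]]
contact_force: [-0.1, 0.0, -1.4]
finger_gap: 0.647
grip_force: 63.6
```

```bash
python3 - <<'E'
from h import *
o=get_obs();print(o['position'],o['contact_force'])
d=grab('side'); cv2.imwrite('pics/s5.png',cv2.resize(d['color'][190:340,260:460],None,fx=3.5,fy=3.5,interpolation=cv2.INTER_CUBIC)[:,:,::-1])
E
```

```text
[ 0.53079357 -0.21579005  0.08351556] [-0.09649278  0.00945939 -1.44448587]
```

View pics/s5.png

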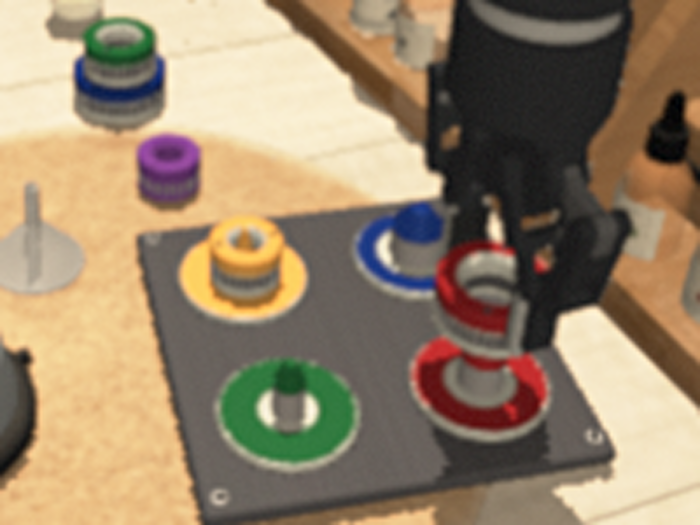

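Red is upright over its post and the yellow nest is flat. The green post is free.

{"method": "send_rows", "body": {"increments": [[0,0,9,0],[0,0,9,0],[0,0,9,0],[0,0,8,0],[0,0,4,0]]}}

```text
clock: 13.58
position: [0.5305, -0.2156, 0.0435]
tcp_rot: [[-1.0, -0.0, -0.001], [-0.0, 1.0, 0.001], [0.001, 0.001, -1.0]]
contact_force: [-0.2, 0.2, -1.3]
finger_gap: 0.648
grip_force: 63.7
```

{"method": "send_rows", "body": {"increments": [[0,0,1,0],[0,0,1,0],[0,0,0.5,0],[0,0,0,0],[0,0,0,0]]}}

```text
clock: 14.2
position: [0.5308, -0.2158, 0.0419]
tcp_rot: [[-1.0, -0.0, 0.0], [-0.0, 1.0, -0.0], [-0.0, -0.0, -1.0]]
contact_force: [-0.0, 0.1, -1.1]
finger_gap: 0.648
grip_force: 63.7
```

{"method": "send_rows", "body": {"increments": [[0,0,0.7,0],[0,0,0,0],[0,0,0,0],[0,0,-5,0],[0,0,-10,0]], "claw": 72}}

```text
clock: 14.82
position: [0.5306, -0.2156, 0.0564]
tcp_rot: [[-1.0, -0.0, -0.001], [-0.0, 1.0, 0.0], [0.001, 0.0, -1.0]]
contact_force: [0.7, 0.7, 0.7]
finger_gap: 0.842
grip_force: 0.0
```

{"method": "send_rows", "body": {"increments": [[0,0,-40,0],[0,0,-40,0],[9,30,-10,0],[10,40,0,0],[10,40,0,0]]}}

```text
clock: 15.45
position: [0.5016, -0.1048, 0.1472]
tcp_rot: [[-1.0, 0.001, 0.002], [0.001, 1.0, -0.0], [-0.002, -0.0, -1.0]]
contact_force: [0.3, 0.1, 0.2]
finger_gap: 0.844
grip_force: 0.0
```

```bash
python3 - <<'E'
from h import *
o=get_obs();print(o['position'],o['contact_force'])
d=grab('top','t6.png')
for c,roi,z in [('green',(278,308,206,238),.048),('blue',(278,308,206,238),.024)]:
    e=blob(d,c,roi); print(c,[np.round(x,1) for x in e],onz(d,*e[0],z).round(4))
d=grab('side'); cv2.imwrite('pics/s6.png',cv2.resize(d['color'][120:340,260:460],None,fx=2.7,fy=2.7,interpolation=cv2.INTER_CUBIC)[:,:,::-1])
E
```

```text
[ 0.5015841  -0.10483566  0.14719232] [0.27813963 0.09522851 0.20915756]
green [array([291.3, 220.1]), array([19.4, 20.1]), np.float64(162.7)] [0.4412 0.1126 0.048 ]
blue [array([292.3, 220.8]), array([23.6, 24.2]), np.float64(153.2)] [0.4406 0.1122 0.024 ]
```

View pics/s6.png

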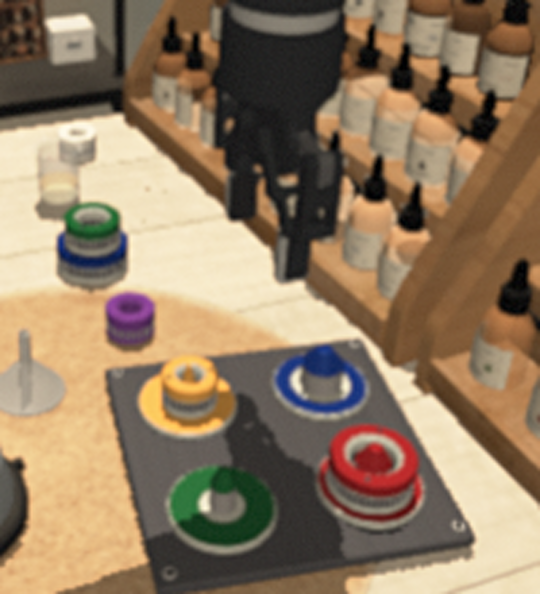

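Red and yellow are parked. Now going for green at (.441,.113).

{"method": "send_rows", "body": {"increments": [[12,43.5,0,0],[12,43.5,0,0],[12,43.5,10,0],[12,43.5,10,0],[12.5,43.5,10,0]]}}

```text
clock: 16.18
position: [0.4418, 0.1127, 0.1166]
tcp_rot: [[-1.0, 0.0, 0.002], [0.0, 1.0, 0.0], [-0.002, 0.0, -1.0]]
contact_force: [0.8, -0.1, 0.1]
finger_gap: 0.842
grip_force: 0.0
```

{"method": "send_rows", "body": {"increments": [[0,0,0,0],[0,0,15,0],[0,0,15,0],[0,0,5,0],[0,0,0,0]]}}

```text
clock: 16.8
position: [0.4418, 0.1111, 0.0814]
tcp_rot: [[-1.0, 0.001, 0.0], [0.001, 1.0, -0.0], [-0.0, -0.0, -1.0]]
contact_force: [0.4, -0.1, -0.6]
finger_gap: 0.843
grip_force: 0.0
```

{"method": "send_rows", "body": {"increments": [[0.5,1.5,10,0],[0,0,10,0],[0,0,10,0],[0,0,4,0],[0,0,0,0]]}}

```text
clock: 17.42
position: [0.4405, 0.1133, 0.0467]
tcp_rot: [[-1.0, -0.0, -0.001], [-0.0, 1.0, -0.0], [0.001, -0.0, -1.0]]
contact_force: [-1.0, -0.1, 0.4]
finger_gap: 0.839
grip_force: 0.0
```

{"method": "send_rows", "body": {"increments": [[0,0,0,0],[0,0,0,0],[0,0,0,0],[0,0,0,0],[0,0,0,0]], "claw": 38}}

```text
clock: 18.05
position: [0.441, 0.1134, 0.0479]
tcp_rot: [[-1.0, -0.0, 0.001], [-0.0, 1.0, 0.0], [-0.001, 0.0, -1.0]]
contact_force: [-1.4, 0.0, 5.2]
finger_gap: 0.565
grip_force: 61.2
```

{"method": "send_rows", "body": {"increments": [[0,0,-3,0],[0,0,-10,0],[0,0,-25,0],[0,0,-25,0],[0,0,-10,0]]}}

```text
clock: 18.68
position: [0.4415, 0.1135, 0.1218]
tcp_rot: [[-1.0, -0.0, 0.003], [-0.0, 1.0, 0.001], [-0.003, 0.001, -1.0]]
contact_force: [-0.0, 0.4, -0.5]
finger_gap: 0.562
grip_force: 61.9
```

{"method": "send_rows", "body": {"increments": [[1,-39,0,0],[1,-39,0,0],[1,-39,0,0],[1,-39,0,0],[1,-39,0,0]]}}

```text
clock: 19.3
position: [0.4353, -0.0829, 0.1199]
tcp_rot: [[-1.0, -0.0, -0.0], [-0.0, 1.0, 0.0], [0.0, 0.0, -1.0]]
contact_force: [1.2, 0.1, -0.4]
finger_gap: 0.566
grip_force: 62.0
```

{"method": "send_rows", "body": {"increments": [[1,-40,0,0],[1,-40,0,0],[1.7,-39.4,0,0],[0,0,12,0],[0,0,12,0]]}}

```text
clock: 19.92
position: [0.4313, -0.2005, 0.095]
tcp_rot: [[-1.0, 0.0, -0.001], [0.0, 1.0, 0.001], [0.001, 0.001, -1.0]]
contact_force: [0.5, 0.4, -1.7]
finger_gap: 0.565
grip_force: 62.0
```

{"method": "send_rows", "body": {"increments": [[0,0,6,0],[0,0,0,0],[0,0,0,0],[0,0,0,0],[0,0,0,0]]}}

```text
clock: 20.55
position: [0.4322, -0.2011, 0.0904]
tcp_rot: [[-1.0, -0.0, 0.001], [-0.0, 1.0, -0.0], [-0.001, -0.0, -1.0]]
contact_force: [0.3, -0.1, -0.7]
finger_gap: 0.565
grip_force: 62.0
```

```bash
python3 - <<'E'
from h import *
o=get_obs();print(o['position'],o['contact_force'])
d=grab('side'); cv2.imwrite('pics/s7.png',cv2.resize(d['color'][190:340,260:460],None,fx=3.5,fy=3.5,interpolation=cv2.INTER_CUBIC)[:,:,::-1])
E
```

```text
[ 0.43220566 -0.20111687  0.09035211] [ 0.31862669 -0.14007281 -0.68083396]
```

View pics/s7.png

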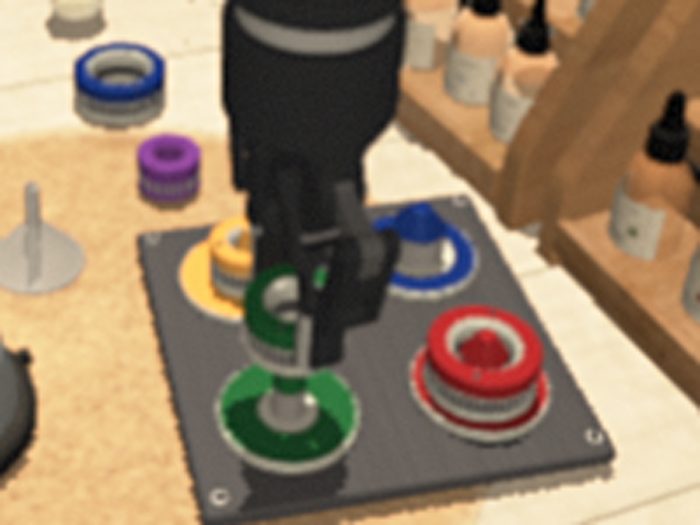

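Green is over its post and red is well seated. Lowering 48 mm.

{"method": "send_rows", "body": {"increments": [[0,0,10,0],[0,0,10,0],[0,0,10,0],[0,0,10,0],[0,0,4,0]]}}

```text
clock: 21.22
position: [0.4316, -0.2009, 0.0451]
tcp_rot: [[-1.0, -0.0, -0.001], [-0.0, 1.0, 0.001], [0.001, 0.001, -1.0]]
contact_force: [0.1, 0.3, -0.8]
finger_gap: 0.561
grip_force: 62.0
```

{"method": "send_rows", "body": {"increments": [[0,0,1.5,0],[0,0,1,0],[0,0,1,0],[0,0,0,0],[0,0,0,0]]}}

```text
clock: 21.85
position: [0.4322, -0.2012, 0.043]
tcp_rot: [[-1.0, -0.0, 0.001], [-0.0, 1.0, -0.0], [-0.001, -0.0, -1.0]]
contact_force: [-0.7, 0.9, 3.3]
finger_gap: 0.563
grip_force: 62.4
```

{"method": "send_rows", "body": {"increments": [[0,0,0,0],[0,0,0,0],[0,0,0,0],[0,0,-7,0],[0,0,-10,0]], "claw": 66}}

```text
clock: 22.48
position: [0.432, -0.2011, 0.06]
tcp_rot: [[-1.0, -0.0, -0.0], [-0.0, 1.0, 0.0], [0.0, 0.0, -1.0]]
contact_force: [-1.0, 0.0, -0.2]
finger_gap: 0.771
grip_force: 0.0
```

{"method": "send_rows", "body": {"increments": [[0,0,-30,0],[0,0,-30,0],[-1,39,0,0],[-1,39,0,0],[-1,39,0,0]], "claw": 81}}

```text
clock: 23.1
position: [0.4352, -0.0831, 0.1205]
tcp_rot: [[-1.0, 0.001, 0.002], [0.001, 1.0, -0.0], [-0.002, -0.0, -1.0]]
contact_force: [0.7, 0.3, 0.4]
finger_gap: 0.946
grip_force: 0.0
```

{"method": "send_rows", "body": {"increments": [[-1,39,0,0],[-1,39,0,0],[-1,39,0,0],[-1,39,0,0],[-1.4,40.4,0,0]]}}

```text
clock: 23.72
position: [0.4405, 0.1136, 0.1205]
tcp_rot: [[-1.0, -0.0, 0.001], [-0.0, 1.0, 0.0], [-0.001, 0.0, -1.0]]
contact_force: [1.0, -0.8, -0.3]
finger_gap: 0.951
grip_force: 0.0
```

{"method": "send_rows", "body": {"increments": [[0,0,15,0],[0,0,15,0],[0,0,15,0],[0,0,5,0],[0,0,0,0]]}}

```text
clock: 24.35
position: [0.4405, 0.1123, 0.0699]
tcp_rot: [[-1.0, -0.0, 0.0], [-0.0, 1.0, 0.0], [-0.0, 0.0, -1.0]]
contact_force: [0.5, 0.8, -0.5]
finger_gap: 0.948
grip_force: 0.0
```

```bash
python3 - <<'E'
from h import *
o=get_obs();print(o['position'],o['contact_force'])
d=grab('side'); cv2.imwrite('pics/s8.png',cv2.resize(d['color'][120:340,240:460],None,fx=2.7,fy=2.7,interpolation=cv2.INTER_CUBIC)[:,:,::-1])
E
```

```text
[0.44053909 0.11227941 0.06993096] [ 0.49134481  0.77806974 -0.47941748]
```

View pics/s8.png

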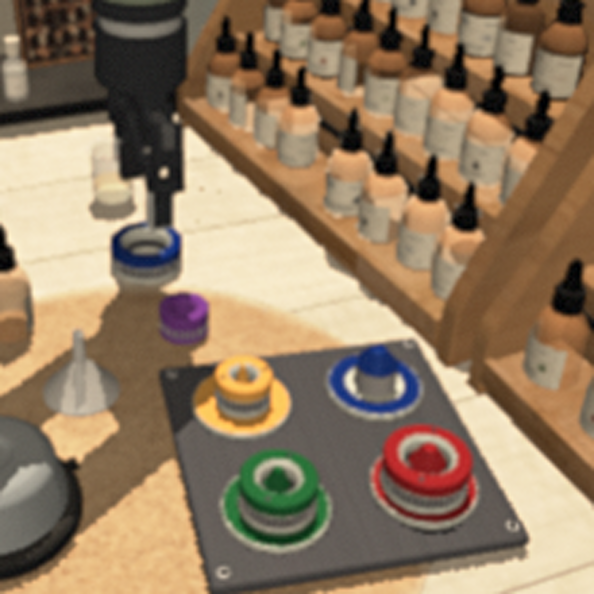

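Green, red and yellow are parked, and the gripper is aligned over blue.

{"method": "send_rows", "body": {"increments": [[0,0,12,0],[0,0,12,0],[0,0,12,0],[0,0,8,0],[0,0,0,0]]}}

```text
clock: 25.02
position: [0.4399, 0.1122, 0.0248]
tcp_rot: [[-1.0, -0.0, -0.002], [-0.0, 1.0, -0.0], [0.002, -0.0, -1.0]]
contact_force: [-0.8, 0.7, 0.6]
finger_gap: 0.948
grip_force: 0.0
```

{"method": "send_rows", "body": {"increments": [[0,0,0,0],[0,0,0,0],[0,0,0,0],[0,0,0,0],[0,0,0,0]], "claw": 52}}

```text
clock: 25.65
position: [0.4406, 0.1123, 0.0267]
tcp_rot: [[-1.0, 0.0, 0.001], [0.0, 1.0, 0.0], [-0.001, 0.0, -1.0]]
contact_force: [-2.3, -0.9, 6.8]
finger_gap: 0.725
grip_force: 63.3
```

{"method": "send_rows", "body": {"increments": [[0,0,-3,0],[0,0,-10,0],[0,0,-25,0],[0,0,-25,0],[0,0,-20,0]]}}

```text
clock: 26.28
position: [0.4406, 0.1124, 0.1101]
tcp_rot: [[-1.0, -0.0, 0.001], [-0.0, 1.0, 0.0], [-0.001, 0.0, -1.0]]
contact_force: [0.3, 0.1, -1.4]
finger_gap: 0.721
grip_force: 65.4
```

{"method": "send_rows", "body": {"increments": [[-13,-33,0,0],[-15,-33,0,0],[-15,-33,0,0],[-15,-33,0,0],[-15,-33,0,0]]}}

```text
clock: 26.9
position: [0.5138, -0.0538, 0.1092]
tcp_rot: [[-1.0, -0.0, 0.001], [-0.0, 1.0, 0.0], [-0.001, 0.0, -1.0]]
contact_force: [0.9, -0.3, -0.6]
finger_gap: 0.72
grip_force: 65.4
```

{"method": "send_rows", "body": {"increments": [[-15,-33,0,0],[-16.8,-32,0,0],[0,0,8,0],[0,0,8,0],[0,0,0,0]]}}

```text
clock: 27.52
position: [0.544, -0.1167, 0.0917]
tcp_rot: [[-1.0, -0.001, -0.003], [-0.001, 1.0, 0.001], [0.003, 0.001, -1.0]]
contact_force: [0.2, -0.6, -0.6]
finger_gap: 0.72
grip_force: 65.5
```

{"method": "send_rows", "body": {"increments": [[0,0,0,0],[0,0,0,0],[0,0,0,0],[0,0,0,0],[0,0,0,0]]}}

```text
clock: 28.15
position: [0.5452, -0.1177, 0.0927]
tcp_rot: [[-1.0, -0.0, 0.0], [-0.0, 1.0, 0.0], [-0.0, 0.0, -1.0]]
contact_force: [0.4, 0.6, -1.1]
finger_gap: 0.724
grip_force: 65.5
```

```bash
python3 - <<'E'
from h import *
o=get_obs();print(o['position'],o['contact_force'])
d=grab('side'); cv2.imwrite('pics/s9.png',cv2.resize(d['color'][190:340,260:460],None,fx=3.5,fy=3.5,interpolation=cv2.INTER_CUBIC)[:,:,::-1])
E
```

```text
[ 0.54524471 -0.11773414  0.09266014] [ 0.40266726  0.60528579 -1.07388323]
```

View pics/s9.png

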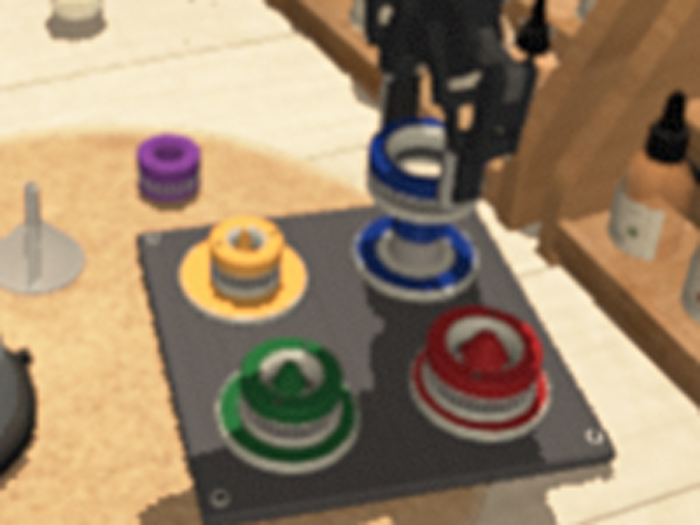

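Blue is over its post and the others are seated. Lowering 47 mm.

{"method": "send_rows", "body": {"increments": [[0,0,10,0],[0,0,10,0],[0,0,10,0],[0,0,9,0],[0,0,4,0]]}}

```text
clock: 28.82
position: [0.5449, -0.1176, 0.0487]
tcp_rot: [[-1.0, -0.0, -0.001], [-0.0, 1.0, 0.0], [0.001, 0.0, -1.0]]
contact_force: [-0.5, 0.0, -0.7]
finger_gap: 0.721
grip_force: 65.5
```

{"method": "send_rows", "body": {"increments": [[0,0,1.5,0],[0,0,1,0],[0,0,1,0],[0,0,0,0],[0,0,0,0]]}}

```text
clock: 29.45
position: [0.5453, -0.1177, 0.0462]
tcp_rot: [[-1.0, -0.0, 0.0], [-0.0, 1.0, 0.0], [-0.0, 0.0, -1.0]]
contact_force: [-0.1, 0.5, -0.5]
finger_gap: 0.719
grip_force: 65.5
```

{"method": "send_rows", "body": {"increments": [[0,0,0.7,0],[0,0,0.5,0],[0,0,0,0],[0,0,0,0],[0,0,0,0]]}}

```text
clock: 30.08
position: [0.5454, -0.1177, 0.0457]
tcp_rot: [[-1.0, -0.0, 0.001], [-0.0, 1.0, -0.0], [-0.001, -0.0, -1.0]]
contact_force: [-2.2, 0.4, 5.8]
finger_gap: 0.72
grip_force: 66.2
```

{"method": "send_rows", "body": {"increments": [[0,0,0,0],[0,0,0,0],[0,0,0,0],[0,0,-7,0],[0,0,-10,0]], "claw": 80}}

```text
clock: 30.7
position: [0.5451, -0.1177, 0.0623]
tcp_rot: [[-1.0, -0.0, -0.0], [-0.0, 1.0, 0.0], [0.0, 0.0, -1.0]]
contact_force: [-0.2, -0.0, 0.4]
finger_gap: 0.933
grip_force: 0.0
```

{"method": "send_rows", "body": {"increments": [[0,0,-40,0],[0,0,-40,0],[10,40,-20,0],[10,40,-20,0],[10,40,-10,0]]}}

```text
clock: 31.32
position: [0.5154, 0.0033, 0.1941]
tcp_rot: [[-1.0, 0.0, 0.003], [0.0, 1.0, 0.0], [-0.003, 0.0, -1.0]]
contact_force: [0.6, 0.9, 0.2]
finger_gap: 0.938
grip_force: 0.0
```

{"method": "send_rows", "body": {"increments": [[10,40,0,0],[10,40,0,0],[10,30,0,0],[0,0,0,0],[0,0,0,0]]}}

```text
clock: 31.95
position: [0.4855, 0.1118, 0.1924]
tcp_rot: [[-1.0, -0.0, 0.001], [-0.0, 1.0, -0.0], [-0.001, -0.0, -1.0]]
contact_force: [-0.1, 0.6, 0.5]
finger_gap: 0.936
grip_force: 0.0
```

```bash
python3 - <<'E'
from h import *
d=grab('top')
for c,roi,p in [('blue',(360,400,158,196),(.5454,-.1176)),('red',(404,437,166,200),(.531,-.2159)),('yellow',(358,394,200,234),0),('green',(398,434,204,240),0)]:
    e=blob(d,c,roi); print(c,[np.round(x,1) for x in e],onz(d,*e[0],.043).round(4))
s=grab('side'); a=cv2.resize(s['color'][120:340,240:460],(600,600),interpolation=cv2.INTER_CUBIC)
cv2.imwrite('pics/s10.png',a[:,:,::-1])
E
```

```text
blue [array([381.6, 176.8]), array([24.6, 25.6]), np.float64(123.1)] [ 0.5449 -0.1168  0.043 ]
red [array([418.7, 182.6]), array([25.6, 26.2]), np.float64(144.0)] [ 0.5279 -0.2108  0.043 ]
yellow [array([376. , 216.3]), array([25.8, 26.8]), np.float64(141.9)] [ 0.4454 -0.099   0.043 ]
green [array([415. , 220.8]), array([24.6, 25. ]), np.float64(149.8)] [ 0.4314 -0.1969  0.043 ]
```

View pics/s10.png

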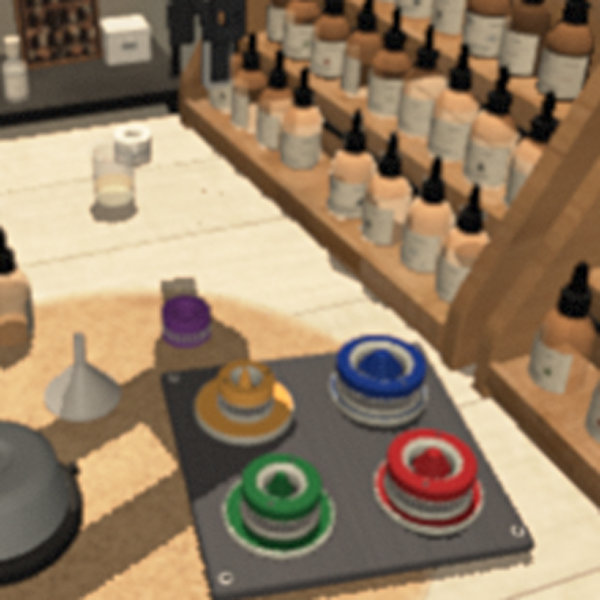

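All four nests sit flat on the posts of their own colour. The beaker is standing and the robot is clear.

```bash
python3 -c "
from plant import hand_in; print(hand_in())"
```

```text
the job is handed in; nothing more can be done
None
```

I parked all four nests on the posts of their own colours, left the beaker standing where it was, and handed the job in at about 32 s of the 109 s allowed; no verdict was returned.

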